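# Feel for the step and seat the column sleeve the right way round

## Task

Take the steel sleeve lying in the rack's notch nearer the robot: while it still lies there, feel one of its ends with the fingers to find out which end is stepped down. Then lay it in the grey two-notch saddle, stepped end in the higher notch, by the narrow end plate (turn it round if need be), so that it lies fully home and level between the saddle's end plates. Leave the other sleeve where it is in the rack.

Things in the scene. Friction and masses are not known exactly. Their poses are not given: they have to be found in the camera images.
- rack: White rack fixed on the bench, plate 190 (x) by 70 mm (y), 8 mm thick. Origin: centre of its underside, at bench level. Two V notches along y: the nearer one at x = -55 mm, the far one at +55 mm. Each is 26 mm long and 33 mm wide, narrower than a sleeve: sleeve ends overhang freely and fingers can come down beside a sleeve anywhere along it.
- saddle: Grey saddle fixed on the bench, plate 90 (x) by 140 mm (y). Origin: centre of its underside (bench level). V notches along y: the lower at y = -34 mm (for 36 mm), the higher at +34 mm (for the 28 mm end); clear between them. Seated right, the sleeve is level over the origin, axis 50 mm above the bench; wrong way, tilted 9 degrees. End plates 48 mm high, inner faces at y = +-62 mm, 70 mm wide by the lower notch, 30 mm by the higher.
- sleeve_a: Steel bar-like sleeve, 100 mm long, diameter 36 mm, but ONE end is turned down to 28 mm over its last 32 mm. Origin: on the axis at mid-length; y along the length. The frame does not tell which end (+y or -y) is stepped: feel, e.g. pinch lightly 34 mm from the middle. Starts level in a rack notch, its y along the rack's y, axis 50 mm above the bench; either sleeve may lie in either notch. 0.35 kg.
- sleeve_b: Steel bar-like sleeve, 100 mm long, diameter 36 mm, but ONE end is turned down to 28 mm over its last 32 mm. Origin: on the axis at mid-length; y along the length. The frame does not tell which end (+y or -y) is stepped: feel, e.g. pinch lightly 34 mm from the middle. Starts level in a rack notch, its y along the rack's y, axis 50 mm above the bench; either sleeve may lie in either notch. 0.35 kg.
Things that resemble listed ones, but are neither listed nor needed, are in the scene too. Leave any yellow look-alike of the sleeve_b alone.

How it is judged:
On the way:
1. the fingers touch an end of the nearer sleeve (more than 20 mm from its middle) while it lies in its rack notch, moved less than 20 mm (((x of sleeve_a in the frame of rack below 0 m and distance of sleeve_a from where it was at the start of the episode below 0.02 m and contact force between the fingers and sleeve_a above 0.3 N and (y of the grasp point in the frame of sleeve_a above 0.02 m or y of the grasp point in the frame of sleeve_a below -0.02 m)) or (x of sleeve_b in the frame of rack below 0 m and distance of sleeve_b from where it was at the start of the episode below 0.02 m and contact force between the fingers and sleeve_b above 0.3 N and (y of the grasp point in the frame of sleeve_b above 0.02 m or y of the grasp point in the frame of sleeve_b below -0.02 m)))), for 0.1 s.
At the end, for the whole second after the job is handed in: The nearer sleeve rests in the saddle, middle within 15 mm lengthwise and 8 mm sideways of its centre, axis 45 to 55 mm up, level within 4 degrees (stepped end in the higher notch), along it within 8.5 degrees; the other sleeve still in the far notch, moved under 20 mm (((y of sleeve_a in the frame of saddle between -0.015 and 0.015 m and x of sleeve_a in the frame of saddle between -0.008 and 0.008 m and height (world z) of sleeve_a between 0.045 and 0.055 m and angle between sleeve_a's own y axis and vertical between 1.5008 and 1.6408 rad and angle between the y axis of sleeve_a and the y axis of saddle, either way round below 0.15 rad and linear speed of sleeve_a below 0.02 m/s and x of sleeve_b in the frame of rack above 0.035 m and distance of sleeve_b from where it was at the start of the episode below 0.02 m) or (y of sleeve_b in the frame of saddle between -0.015 and 0.015 m and x of sleeve_b in the frame of saddle between -0.008 and 0.008 m and height (world z) of sleeve_b between 0.045 and 0.055 m and angle between sleeve_b's own y axis and vertical between 1.5008 and 1.6408 rad and angle between the y axis of sleeve_b and the y axis of saddle, either way round below 0.15 rad and linear speed of sleeve_b below 0.02 m/s and x of sleeve_a in the frame of rack above 0.035 m and distance of sleeve_a from where it was at the start of the episode below 0.02 m))); the robot touches nothing.
It also fails if it takes over 48 s, if anything falls off the work surface, if the arm or the gripper's body presses on something with over 40 N, if the wrist force passes 120 N, or if a joint passes its speed limit or range.

## Robot

A 7-joint arm with a two-finger parallel gripper is mounted at the origin on the work surface. World frame = base frame: x ahead of the robot, y to its left, z up, the work surface at z = 0. Lengths are in m, angles in rad, forces in N, time in s.
With the tool pointing down it reaches from about 0.4 to 0.875 m from the base axis. Payload 19.3 kg.
Tool frame: the origin (TCP) lies between the finger pads; the fingertips stand ahead of it and the grasp point (between the pads) lies 8 mm behind it (bot.tip_extent is the x of the fingertips in the tool frame, in m); x points along the fingers, y is the direction in which the jaws open and shut, and the axes are right-handed (so a half turn about x gives the same grasp; the last joint's range is limited). The gripper opens to 85 mm and grips with 20 to 120 N. Pads are 22 mm wide; open, the fingers measure 114 mm over their backs; the gripper's body (76 mm by 85 mm) begins 54 mm behind the grasp point. The pads swing forward as they close: fully open they stand 13 mm farther back than shut.
Start: joints at [1.267, 0.521, -0.036, 1.599, 0.021, 1.021, -0.113], TCP at [0.145, -0.608, 0.242] pointing down, gripper open.
Joint ranges: [-2.91, 2.91], [-0.3, 2.13], [-1.5, 1.42], [0.17, 2.43], [-1.26, 4.41], [0.16, 1.93], [-2.52, 2.52]. Speed limits (rad/s): [1.89, 1.89, 2.39, 2.39, 3.01, 3.01, 3.01].

## Interface

Orientations are given as [roll, pitch, yaw] about the fixed x, y, z axes, in that order (R = Rz(yaw) Ry(pitch) Rx(roll)).
In Python, from workcell import observe, grab_frame, camera_info, bot, nets gives the robot as it stands.
- The arm moves only by the tool jog_arm, never from a script. Its argument "commands" is a list of rows, each a list of 6 numbers: the shift along the tool's x, y, z in mm, then the turn, a rotation vector about the tool's x, y, z in rad. A call has 1 to 20 rows; each row shifts and turns the pose as measured when the row begins, along the tool's axes as they then stand; what a row does not reach is not made up. A row lasts 1/10 s, in which the tool goes at most 50 mm and 8.59 degrees, less where a joint would pass 70% of its speed; a pose out of reach is approached as far as the arm can. A call is refused whole if a number of a shift passes 50 or a number of a turn 0.15, either way. A call with a gripper value outside its range is refused whole. "gripper" is the closure in counts, from 0 (fully open) to 255 (shut), set as the call begins (left out, the last holds). The fingers move at their own pace and stop on an object; "newtons" is the grip in N (left out, the last holds). Time passes only in rows, so rows that do not move let the fingers close. It gives the time, the measured TCP pose, the force and the opening at its end, in the units of the state.
- observe(): the state, without advancing time (a new reading comes with each control period).
- grab_frame(name): name is "scene" or "top" or "wrist"; returns the picture (420x560x3 uint8, red, green, blue); there is no depth.
- camera_info(name): a dict with "fov_y" (degrees; the focal length in pixels is half the picture's height over the tangent of half this angle, whatever the lens; pixels are square), "cx", "cy" (the principal point, pixels), "R" (3x3) and "t" (3): a world point X has camera coordinates R X + t; the wrist camera has in their place "tool_from_camera" (4x4, takes a point from camera to tool coordinates, whose origin is the TCP and whose axes are the tool frame's). Camera axes: x right, y down, z forward; pixel columns grow to the right and rows downward; lengths in m; the calibration is good to about 2 mm. A picture is of the moment at which its call begins: read the wrist's pose just before it. camera_info takes no time and is no camera call.
- bot.job_done(): hands the job in, once; it reports no verdict.
Trained networks look in the newest picture that a camera, given by its name, has taken for a name from the list of things; names that differ only in an ending like _2 or _b are one class to them, and where a whole thing is asked for, a point or a joint stands for the part that bears it (a point fixed in the world has none). Each returns a list of dicts, best first, with "p" (0 to 1); they miss things now and then, are a little off and sometimes report something else, mostly with a low value. They report only what shows in the picture. A call takes as long as a camera call. They do not tell look-alikes from the thing itself.
- nets.find_in(camera, name): "rect" ([left, top, right, bottom] in pixels, round what is visible of it).
- nets.silhouettes(camera, name): "mask" (420x560 bool, what is visible of it) and "rect" ([left, top, right, bottom] in pixels, round what is visible of it).
- nets.pinpoint(camera, name): "location" ([column, row] in pixels: a listed point, or the origin of a listed thing).
The state is a dict: "clock": time; "qpos": joint angles; "qd": joint speeds; "joint_efforts": joint torques, N m; "position": TCP position; "tool_rot": TCP orientation; "force": force on the tool from outside, world axes, zero at the start; "moment": the same for the moment, N m; "grip_width": finger opening in m.
Only numpy, scipy, OpenCV 4.12 (cv2) and the standard library are available. Lean on these libraries where they do the work, as an engineer would, in place of code of your own. Each camera call takes 0.05 s, during which the arm holds its last target.

## Working session

There is one attempt and no reset: what is moved stays moved. The work goes in short steps, Python scripts to look and compute and a tool call to move; the robot and the scene stay as the last step left them, time stands still between calls to the robot, and variables do not carry over. Pictures are saved under pics/ and viewed, and the job is handed in when it is done.

Besides the shell and the picture viewer there is one more tool, called after "Emit:" as a command line: name --pt "numbers of a row" for each row, then --argument value for the rest. jog_arm: Moves the arm, as the interface text tells. Its arguments: {"type":"object","properties":{"commands":{"type":"array","items":{"type":"array","items":{"type":"number"}}},"gripper":{"type":"number"},"newtons":{"type":"number"}},"required":["commands"]}

```bash
mkdir -p pics; ls
python3 - <<'E'
from workcell import observe, grab_frame, camera_info, bot, nets
import cv2, numpy as np
s=observe()
for k,v in s.items(): print(k,np.round(v,4))
print(bot.tip_extent)
for n in ("scene","top"):
    im=grab_frame(n); cv2.imwrite(f"pics/{n}0.png",im[:,:,::-1])
    print(n,camera_info(n))
print(camera_info("wrist"))
for c in ("top","scene"):
  for n in ("rack","saddle","sleeve_a"):
    print(c,n,[(np.round(d["location"],1),round(d["p"],2)) for d in nets.pinpoint(c,n)])
E
```

```text
pics
clock 0.0
qpos [ 1.2668  0.522  -0.0363  1.6     0.0212  1.0211 -0.1128]
qd [ 0.002   0.0004  0.0018 -0.0005  0.0001  0.0005  0.0012]
joint_efforts [-1.90000e-03 -9.27128e+01  1.97930e+00 -3.69945e+01  1.77000e-02
  8.00000e-03 -0.00000e+00]
position [ 0.1447 -0.6077  0.2417]
tool_rot [-1.5077  1.5696  1.8677]
force [-1.0003  0.5296  0.2194]
moment [-0.0391 -0.0087 -0.0215]
grip_width 0.085
0.011
scene {'fov_y': 43.08026368843827, 'cx': 282.79029097120934, 'cy': 215.21857532552193, 'R': array([[-0.72954965,  0.68384192, -0.01084139],
       [ 0.59771245,  0.62979867, -0.49607809],
       [-0.3324111 , -0.36839363, -0.86821022]]), 't': array([ 0.37231134, -0.32212677,  1.42740285])}
top {'fov_y': 55.78152485593307, 'cx': 280.87283792072117, 'cy': 210.66185973617556, 'R': array([[-0.08873315, -0.99604413, -0.00474651],
       [-0.9699935 ,  0.0874934 , -0.22684251],
       [ 0.22636043, -0.01552437, -0.97391989]]), 't': array([0.06942876, 0.51165792, 0.66305547])}
{'fov_y': 58.16903734998115, 'cx': 278.6220572669665, 'cy': 217.0777493100894, 'tool_from_camera': array([[ 4.21876083e-05, -3.12639867e-01,  9.49871734e-01,
        -1.31445705e-01],
       [ 9.99999974e-01,  2.25235782e-04,  2.97198838e-05,
        -1.13217412e-03],
       [-2.23236723e-04,  9.49871709e-01,  3.12639868e-01,
        -8.15441964e-02],
       [ 0.00000000e+00,  0.00000000e+00,  0.00000000e+00,
         1.00000000e+00]])}
top rack [(array([185.4, 197.6]), 0.84)]
top saddle [(array([360.6, 198.1]), 0.88)]
top sleeve_a [(array([254.7, 222.4]), 0.8), (array([116.4, 259.7]), 0.63), (array([176.8, 216.5]), 0.58), (array([191.3, 287.3]), 0.57), (array([178.3, 159.6]), 0.55)]
scene rack []
scene saddle [(array([235.9, 180.4]), 0.73)]
scene sleeve_a [(array([310.6, 229.2]), 0.97), (array([381.8, 226.3]), 0.92), (array([306.3, 293.2]), 0.86), (array([410.8, 288.1]), 0.85), (array([347.4, 264.9]), 0.71)]
```

View pics/top0.png

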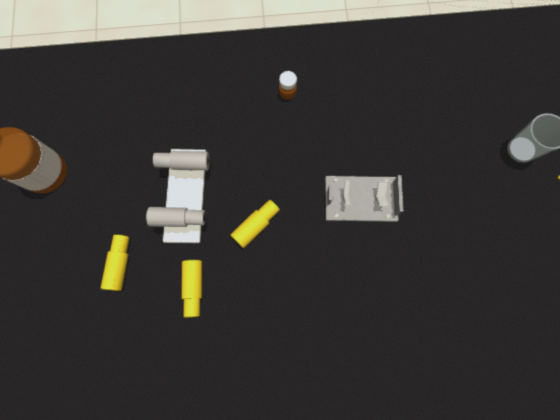

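View pics/scene0.png

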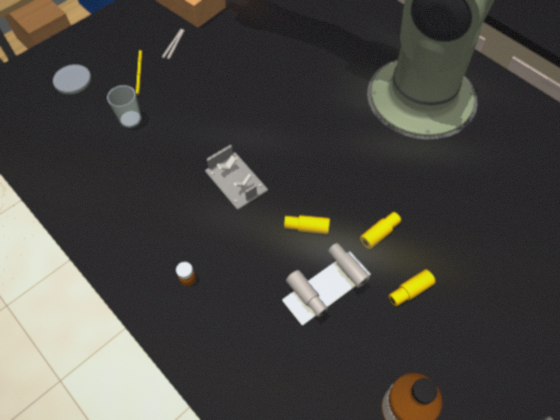

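The top view shows the rack at (185,197), with the nearer sleeve at (176,216), and the saddle at (361,198). The step seems visible at the right (-y) end of the near sleeve. The saddle's wide plate is on the right and its narrow plate on the left. Next I'll measure this.

```bash
cat > h.py <<'E'
from workcell import observe, grab_frame, camera_info, bot, nets
import cv2, numpy as np
from scipy.spatial.transform import Rotation as Ro
def f_of(c): return 210/np.tan(np.radians(c["fov_y"]/2))
def ray(cam,uv):
    c=camera_info(cam);f=f_of(c)
    d=np.array([(uv[0]-c["cx"])/f,(uv[1]-c["cy"])/f,1.0])
    if cam=="wrist":
        s=observe();T=np.array(c["tool_from_camera"])
        R=Ro.from_euler("xyz",s["tool_rot"]).as_matrix()
        return R@T[:3,3]+np.array(s["position"]),R@T[:3,:3]@d
    R=np.array(c["R"]);return -R.T@c["t"],R.T@d
def onz(cam,uv,z):
    o,d=ray(cam,uv);return o+d*(z-o[2])/d[2]
def proj(cam,X):
    c=camera_info(cam);f=f_of(c)
    if cam=="wrist":
        s=observe();T=np.array(c["tool_from_camera"])
        R=Ro.from_euler("xyz",s["tool_rot"]).as_matrix()
        p=T[:3,:3].T@(R.T@(np.array(X)-s["position"])-T[:3,3])
    else: p=np.array(c["R"])@X+c["t"]
    return p[:2]/p[2]*f+[c["cx"],c["cy"]]
E
python3 - <<'E'
from h import *
for n in ("scene","top"):
    im=cv2.imread(f"pics/{n}0.png")
    for t,(x0,y0,x1,y1) in {"scene":{"r":(270,230,390,330),"s":(190,130,290,220)},"top":{"r":(130,130,230,255),"s":(310,160,420,235)}}[n].items():
        cr=im[y0:y1,x0:x1]; k=5
        cv2.imwrite(f"pics/{n}0_{t}.png",cv2.resize(cr,None,fx=k,fy=k,interpolation=cv2.INTER_CUBIC))
print("rack",onz("top",(185.4,197.6),0),"saddle",onz("top",(360.6,198.1),0),onz("scene",(235.9,180.4),0))
for u in ((176.8,216.5),(178.3,159.6)): print("sl top",onz("top",u,.05))
for u in ((306.3,293.2),(347.4,264.9)): print("sl scene",onz("scene",u,.05))
for nme in("rack","saddle"):
    for d in nets.silhouettes("top",nme)[:1]:
        m=d["mask"].astype(np.uint8);c,_=cv2.findContours(m,0,2)
        c=max(c,key=cv2.contourArea);b=cv2.boxPoints(cv2.minAreaRect(c))
        print(nme,d["p"]);[print(p,onz("top",p,.008)) for p in b]
E
```

```text
rack [0.573168   0.20938032 0.        ] saddle [ 0.54080277 -0.13736109  0.        ] [ 0.53987204 -0.13576921  0.        ]
sl top [0.52411068 0.21492309 0.05      ]
sl top [0.63477088 0.20882134 0.05      ]
sl scene [0.63449442 0.20419819 0.05      ]
sl scene [0.52652948 0.21847851 0.05      ]
rack 0.77
[164.73137 207.39528] [0.5546317  0.24858394 0.008     ]
[167.47456 167.61894] [0.63634982 0.24125138 0.008     ]
[203.61302 170.11125] [0.62453968 0.16925144 0.008     ]
[200.86983 209.88759] [0.54325338 0.17825116 0.008     ]
saddle 0.82
[325. 175.] [ 0.59242227 -0.07137102  0.008     ]
[403. 175.] [ 0.57841253 -0.22589631  0.008     ]
[403. 221.] [ 0.48592834 -0.21111712  0.008     ]
[325. 221.] [ 0.49947424 -0.06072302  0.008     ]
```

```bash
cd pics; python3 -c "
import cv2,numpy as np
a=cv2.imread('top0_r.png');print(a.shape)
b=cv2.imread('top0_s.png');print(b.shape)
"
```

```text
(625, 500, 3)
(375, 550, 3)
```

View pics/top0_r.png

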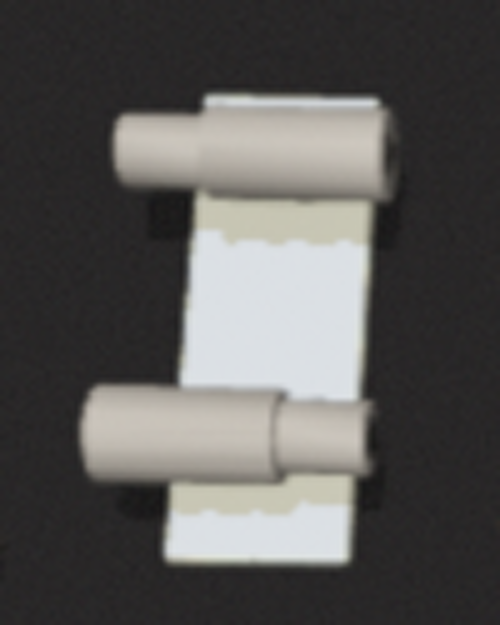

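View pics/top0_s.png

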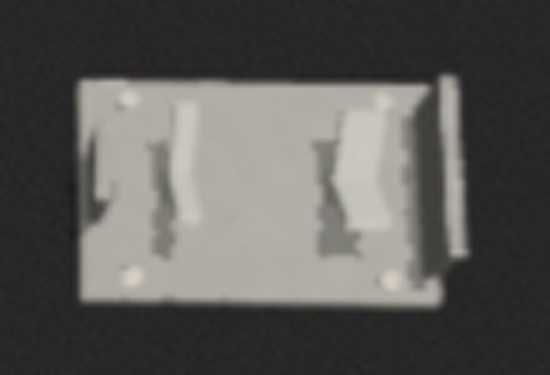

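View pics/scene0_r.png

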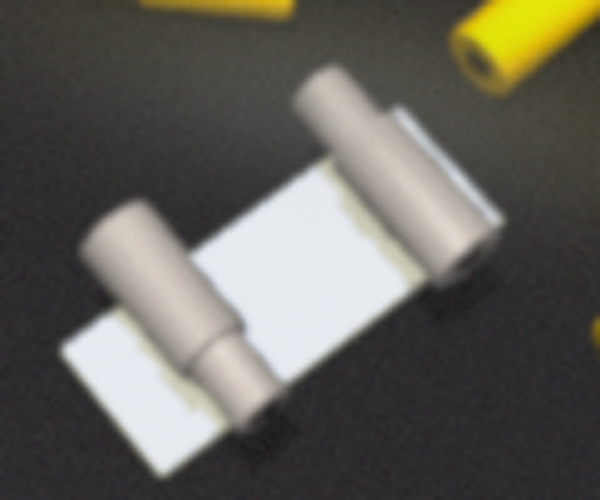

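View pics/scene0_s.png

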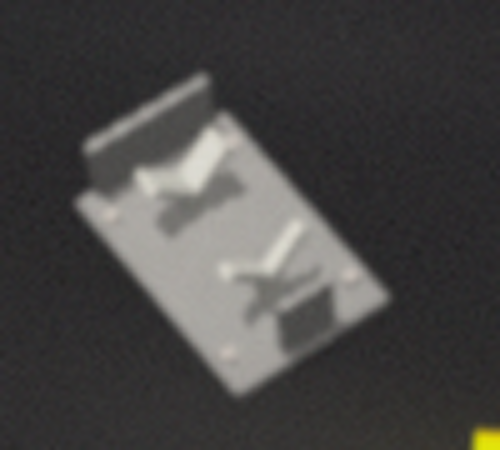

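Stepped end: right (-y) in the near sleeve, so a half turn will be needed (the touch should confirm this). The narrow plate is at the left (+y) of the saddle. Now I'll fit the poses to the plate corners in both views.

Run:
```python
from h import *
from scipy.optimize import least_squares
def fit(L,W,z,top,sc,init):
    loc=np.array([[ -L/2,W/2],[-L/2,-W/2],[L/2,W/2],[L/2,-W/2]])
    def pts(p,z):
        c,s=np.cos(p[2]),np.sin(p[2]);R=np.array([[c,-s],[s,c]])
        return [np.r_[R@l+p[:2],z] for l in loc]
    out=[]
    for cams in (("top","scene"),("top",),("scene",)):
        def res(p):
            r=[]
            for cam,uv in (("top",top),("scene",sc)):
                if cam in cams:
                    for P,q in zip(pts(p,z),uv):
                        if q is not None: r+=list(proj(cam,P)-q)
            return r
        o=least_squares(res,init); print(cams,np.round(o.x,4),np.round(o.fun,1))
# order: near-left(-x,+y), near-right, far-left, far-right
print("rack");fit(.19,.07,.008,[(163,242),(200,242),(170.8,149.4),(205.6,149.4)],[(349.6,251.6),(370.4,274.4),(283,300),(303,325.6)],[.57,.21,0.1])
print("saddle")
for z in (.0,.008,): fit(.09,.14,z,[(326,220),(398,220.8),(326,176.4),(395.6,176.8)],[(267.6,189.4),(235.6,152.4),(238,209.4),(205.6,171)],[.54,-.137,.1])
# sleeve axis ends at z .05: near sleeve, in top px
for n,a,b in (("near",(146.4,216.6),(204.4,217.4)),("far",(153,160),(208.5,161))):
    A,B=onz("top",a,.05),onz("top",b,.05);print(n,A,B,(A+B)/2,np.linalg.norm(A-B),np.arctan2(A[1]-B[1],A[0]-B[0])-np.pi/2)
```

```text
rack
('top', 'scene') [ 0.578   0.2102 -0.1077] [ -0.9  -0.3  -1.5   0.3  -0.6  -0.6  -0.9  -0.1  20.6  21.1 -21.1 -24.6
  18.7  23.6 -21.5 -27.3]
('top',) [ 0.5774  0.2082 -0.102 ] [ 0.4 -0.  -0.2  0.4  0.1 -0.4 -0.2 -0. ]
('scene',) [ 0.5787  0.2126 -0.12  ] [ 21.4  22.6 -20.  -23.4  18.8  24.3 -21.1 -26.8]
saddle
('top', 'scene') [ 0.5394 -0.1376 -0.1016] [-0.2  0.6 -0.6  0.6 -0.8  0.4 -0.6  0.7 -0.2  0.1 -1.2 -0.1 -1.2 -0.3
 -1.2 -0.6]
('top',) [ 0.5404 -0.1388 -0.1019] [ 0.4 -0.  -0.1  0.  -0.2 -0.2 -0.1  0.2]
('scene',) [ 0.5381 -0.1356 -0.1016] [ 0.8  0.3 -0.3  0.1 -0.2 -0.1 -0.3 -0.4]
('top', 'scene') [ 0.5392 -0.1351 -0.102 ] [-1.  -0.  -0.7  0.  -1.6 -0.7 -0.7 -0.3  0.5 -1.1 -0.8 -1.4 -0.7 -1.4
 -0.9 -1.9]
('top',) [ 0.5385 -0.137  -0.1017] [-0.   0.2  0.3  0.3 -0.6 -0.4  0.3 -0.1]
('scene',) [ 0.541  -0.1311 -0.1021] [ 1.   0.3 -0.3 -0.1 -0.2  0.1 -0.5 -0.5]
near [0.52894836 0.27069701 0.05      ] [0.51785833 0.16440068 0.05      ] [0.52340334 0.21754885 0.05      ] 0.10687328196895632 -0.10395521624297999
far [0.63832586 0.2568443  0.05      ] [0.62675189 0.15168671 0.05      ] [0.63253887 0.20426551 0.05      ] 0.10579260500252531 -0.10962185947270675
```

Run:
```python
from h import *
s=observe();print(np.round(Ro.from_euler("xyz",s["tool_rot"]).as_matrix(),3),s["clock"])
```

```text
[[-0.     0.232 -0.973]
 [ 0.    -0.973 -0.232]
 [-1.    -0.     0.   ]] 0.5
```

Emit:
jog_arm --pt "0 0 0 0.15 0 0" --pt "0 0 0 0.15 0 0"

```text
clock: 0.7
position: [0.1445, -0.608, 0.2423]
tool_rot: [-2.681, 1.57, 0.388]
force: [0.4, 0.1, 0.0]
grip_width: 0.0849
```

Run:
```python
from h import *
s=observe();print(np.round(Ro.from_euler("xyz",s["tool_rot"]).as_matrix(),3),s["clock"],np.round(s["qpos"],3))
```

```text
[[ 0.    -0.072 -0.997]
 [ 0.    -0.997  0.072]
 [-1.    -0.    -0.   ]] 0.7 [ 1.218  0.522  0.037  1.602 -0.022  1.018 -0.381]
```

```bash
cat > plan.py <<'E'
from h import *
def plan(way,n,psis,cur=None):
    pass
def rows(P0,psi0,path,psis):
    out=[];p=np.array(P0);psi=psi0
    for P,s in zip(path,psis):
        d=np.array(P)-p;c,sn=np.cos(psi),np.sin(psi)
        out.append([round(-d[2]*1000),round((d[0]*c+d[1]*sn)*1000),round((d[0]*sn-d[1]*c)*1000),round(-(s-psi),3),0,0])
        p=np.array(P);psi=s
    return out
def cur():
    s=observe();R=Ro.from_euler("xyz",s["tool_rot"]).as_matrix()
    return np.array(s["position"]),np.arctan2(R[1,1],R[0,1]),R,s
E
python3 - <<'E'
from plan import *
p,psi,R,s=cur()
r=np.hypot(*p[:2]);az=np.arctan2(p[1],p[0]);print(r,az,psi)
n=22;azs=az+(0.388-az)*np.arange(1,n+1)/n
rs=np.linspace(r,.56,n)
path=np.c_[rs*np.cos(azs),rs*np.sin(azs),np.full(n,p[2])]
ps=psi+0.145*np.arange(1,n+1)
for q in rows(p,psi,path,ps): print(q)
E
```

```text
0.6249636916877901 -1.3374894271832536 -1.6429715006033045
[0, -17, -46, np.float64(-0.145), 0, 0]
[0, -16, -46, np.float64(-0.145), 0, 0]
[0, -13, -47, np.float64(-0.145), 0, 0]
[0, -10, -47, np.float64(-0.145), 0, 0]
[0, -7, -48, np.float64(-0.145), 0, 0]
[0, -4, -48, np.float64(-0.145), 0, 0]
[0, 0, -48, np.float64(-0.145), 0, 0]
[0, 3, -47, np.float64(-0.145), 0, 0]
[0, 6, -47, np.float64(-0.145), 0, 0]
[0, 9, -46, np.float64(-0.145), 0, 0]
[0, 12, -45, np.float64(-0.145), 0, 0]
[0, 15, -44, np.float64(-0.145), 0, 0]
[0, 17, -43, np.float64(-0.145), 0, 0]
[0, 20, -41, np.float64(-0.145), 0, 0]
[0, 23, -40, np.float64(-0.145), 0, 0]
[0, 25, -38, np.float64(-0.145), 0, 0]
[0, 28, -36, np.float64(-0.145), 0, 0]
[0, 30, -34, np.float64(-0.145), 0, 0]
[0, 32, -32, np.float64(-0.145), 0, 0]
[0, 34, -29, np.float64(-0.145), 0, 0]
[0, 35, -27, np.float64(-0.145), 0, 0]
[0, 37, -24, np.float64(-0.145), 0, 0]
```

Emit:
jog_arm --pt "0 -17 -46 -0.145 0 0" --pt "0 -16 -46 -0.145 0 0" --pt "0 -13 -47 -0.145 0 0" --pt "0 -10 -47 -0.145 0 0" --pt "0 -7 -48 -0.145 0 0" --pt "0 -4 -48 -0.145 0 0" --pt "0 0 -48 -0.145 0 0" --pt "0 3 -47 -0.145 0 0" --pt "0 6 -47 -0.145 0 0" --pt "0 9 -46 -0.145 0 0" --pt "0 12 -45 -0.145 0 0" --gripper 0 --newtons 20

```text
clock: 1.8
position: [0.5331, -0.2626, 0.2411]
tool_rot: [-0.081, 1.566, -1.666]
force: [-0.2, 0.1, -0.5]
grip_width: 0.0851
```

```bash
cat > step.py <<'E'
from plan import *
import sys
# target x y z psi, rows
def go(T,psit,n,wrap=None):
    p,psi,R,s=cur()
    if wrap is not None: psi+=2*np.pi*round((wrap-psi)/(2*np.pi))
    r=np.hypot(*p[:2]);az=np.arctan2(p[1],p[0])
    r2=np.hypot(*T[:2]);az2=np.arctan2(T[1],T[0])
    k=np.arange(1,n+1)/n
    rs=r+(r2-r)*k;azs=az+(az2-az)*k
    path=np.c_[rs*np.cos(azs),rs*np.sin(azs),p[2]+(T[2]-p[2])*k]
    print("at",np.round(p,4),"psi",round(psi,4),"x axis",np.round(R[:,0],3),"clock",s["clock"],"q",np.round(s["qpos"],2))
    for q in rows(p,psi,path,psi+(psit-psi)*k): print([float(v) for v in q],end=",")
    print()
E
python3 - <<'E'
from step import *
go((.5227,.2138,.2417),3.04,20)
E
```

```text
at [ 0.5331 -0.2626  0.2411] psi -0.0145 x axis [-0.    -0.004 -1.   ] clock 1.8 q [ 0.66  0.5  -0.44  1.67  0.25  1.02  0.13]
[0.0, 9.0, -24.0, -0.153, 0.0, 0.0],[0.0, 11.0, -22.0, -0.153, 0.0, 0.0],[0.0, 14.0, -21.0, -0.153, 0.0, 0.0],[0.0, 16.0, -19.0, -0.153, 0.0, 0.0],[0.0, 18.0, -17.0, -0.153, 0.0, 0.0],[0.0, 20.0, -15.0, -0.153, 0.0, 0.0],[0.0, 21.0, -13.0, -0.153, 0.0, 0.0],[0.0, 22.0, -10.0, -0.153, 0.0, 0.0],[0.0, 23.0, -8.0, -0.153, 0.0, 0.0],[0.0, 24.0, -5.0, -0.153, 0.0, 0.0],[0.0, 24.0, -3.0, -0.153, 0.0, 0.0],[0.0, 24.0, 0.0, -0.153, 0.0, 0.0],[0.0, 24.0, 3.0, -0.153, 0.0, 0.0],[0.0, 24.0, 5.0, -0.153, 0.0, 0.0],[0.0, 23.0, 8.0, -0.153, 0.0, 0.0],[0.0, 22.0, 10.0, -0.153, 0.0, 0.0],[0.0, 21.0, 13.0, -0.153, 0.0, 0.0],[0.0, 19.0, 15.0, -0.153, 0.0, 0.0],[0.0, 17.0, 17.0, -0.153, 0.0, 0.0],[0.0, 15.0, 19.0, -0.153, 0.0, 0.0],
```

Emit:
jog_arm --pt "0 9 -24 -0.148 0 0" --pt "0 11 -22 -0.148 0 0" --pt "0 14 -21 -0.148 0 0" --pt "0 16 -19 -0.148 0 0" --pt "0 18 -17 -0.148 0 0" --pt "0 20 -15 -0.148 0 0" --pt "0 21 -13 -0.148 0 0" --pt "0 22 -10 -0.148 0 0" --pt "0 23 -8 -0.148 0 0" --pt "0 24 -5 -0.148 0 0" --pt "0 24 -3 -0.148 0 0" --pt "0 24 0 -0.148 0 0" --pt "0 24 3 -0.148 0 0" --pt "0 24 5 -0.148 0 0"

```text
clock: 3.2
position: [0.578, 0.0923, 0.2408]
tool_rot: [-1.479, 1.565, -0.965]
force: [-0.3, -0.5, -0.0]
grip_width: 0.0855
```

Run:
```python
from step import *
go((.5227,.2138,.2417),3.04,9,2)
```

```text
at [0.578  0.0923 0.2408] psi 2.0852 x axis [ 0.003 -0.005 -1.   ] clock 3.2 q [ 0.38  0.62 -0.97  1.68  0.56  1.14  1.34]
[0.0, 15.0, 3.0, -0.106, 0.0, 0.0],[0.0, 14.0, 4.0, -0.106, 0.0, 0.0],[0.0, 14.0, 5.0, -0.106, 0.0, 0.0],[0.0, 14.0, 6.0, -0.106, 0.0, 0.0],[0.0, 13.0, 7.0, -0.106, 0.0, 0.0],[0.0, 12.0, 8.0, -0.106, 0.0, 0.0],[0.0, 12.0, 9.0, -0.106, 0.0, 0.0],[0.0, 11.0, 10.0, -0.106, 0.0, 0.0],[0.0, 10.0, 11.0, -0.106, 0.0, 0.0],
```

Emit:
jog_arm --pt "0 15 3 -0.106 0 0" --pt "0 14 4 -0.106 0 0" --pt "0 14 5 -0.106 0 0" --pt "0 14 6 -0.106 0 0" --pt "0 13 7 -0.106 0 0" --pt "0 12 8 -0.106 0 0" --pt "0 12 9 -0.106 0 0" --pt "0 11 10 -0.106 0 0" --pt "0 10 11 -0.106 0 0"

```text
clock: 4.1
position: [0.5174, 0.2178, 0.2401]
tool_rot: [-2.367, 1.564, -0.856]
force: [1.0, -1.0, -0.1]
grip_width: 0.0855
```

Run:
```python
from step import *
go((.5227,.2138,.2417),3.04,3,3)
im=grab_frame("wrist");cv2.imwrite("pics/w1.png",im[:,:,::-1])
for n in ("sleeve_a","rack"):
  for d in nets.pinpoint("wrist",n): print(n,d["p"],np.round(d["location"],1),np.round(onz("wrist",d["location"],.05 if n!="rack" else 0),4))
for d in nets.silhouettes("wrist","sleeve_a"):
    m=d["mask"].astype(np.uint8);c,_=cv2.findContours(m,0,2);c=max(c,key=cv2.contourArea)
    print(d["p"],d["rect"],cv2.minAreaRect(c))
```

```text
at [0.5174 0.2178 0.2401] psi 3.0815 x axis [ 0.005 -0.005 -1.   ] clock 4.1 q [ 0.28  0.69 -1.21  1.74  0.7   1.21  1.96]
[-1.0, -2.0, -1.0, 0.014, 0.0, 0.0],[-1.0, -2.0, -1.0, 0.014, 0.0, 0.0],[-1.0, -2.0, -1.0, 0.014, 0.0, 0.0],
sleeve_a 0.94 [285.4  15.7] [0.5051 0.0837 0.05  ]
sleeve_a 0.86 [272.1 188.1] [0.5239 0.218  0.05  ]
sleeve_a 0.8 [147.8 183.1] [0.6318 0.2073 0.05  ]
sleeve_a 0.63 [347.  293.6] [0.4588 0.3256 0.05  ]
sleeve_a 0.63 [412.1 157.9] [0.4031 0.1986 0.05  ]
rack 0.84 [220.9 173.1] [0.5764 0.2102 0.    ]
0.95 [297.2, 275.3, 397.9, 315.1] ((346.85174560546875, 293.4022521972656), (98.0565185546875, 34.27410888671875), 6.842772960662842)
0.82 [119.2, 124.5, 168.3, 242.0] ((145.98477172851562, 182.2867889404297), (121.40497589111328, 45.954349517822266), 85.91438293457031)
0.65 [249.2, 0.9, 339.1, 76.7] ((292.3030700683594, 25.868038177490234), (96.26423645019531, 46.31581115722656), 50.52754211425781)
0.57 [247.7, 130.1, 294.1, 249.9] ((272.25, 190.25), (40.811805725097656, 119.55804443359375), 3.3664608001708984)
0.55 [356.7, 140.6, 470.7, 180.4] ((412.5, 158.0), (40.0, 117.0), 90.0)
```

View pics/w1.png

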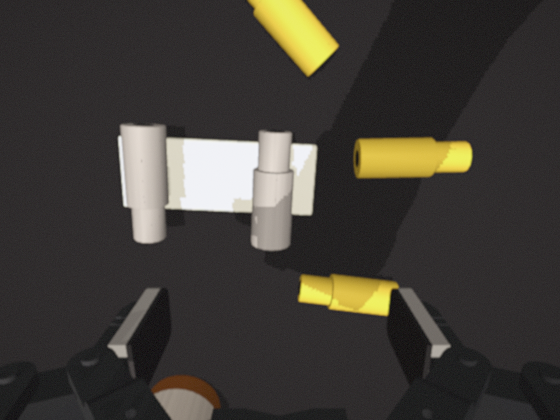

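Run:
```python
from step import *
A=onz("wrist",(275,131),.05);B=onz("wrist",(271.5,247.5),.05)
print(A,B,(A+B)/2,np.linalg.norm(A-B),np.arctan2(B[1]-A[1],B[0]-A[0])-np.pi/2)
for u in ((355,158),(300,290),(312,75)): print(onz("wrist",u,.02))
for u in ((281,340),): print(onz("wrist",u,.05))
u=np.array([-np.sin(-.102),np.cos(-.102)])
s=observe()
im=cv2.imread("pics/w1.png")
for X in ((.5236,.2175),):
  for d in (-.05,-.034,0,.05):
    P=np.r_[np.array(X)+d*u,.05]; q=proj("wrist",P); cv2.circle(im,tuple(int(v) for v in q),2,(0,0,255),-1)
cv2.imwrite("pics/w1b.png",im[100:280,200:420].repeat(3,0).repeat(3,1))
```

```text
[0.51919893 0.16741085 0.05      ] [0.52965196 0.27179833 0.05      ] [0.52442544 0.21960459 0.05      ] 0.10490953846010462 -0.09980411979991732
[0.44707883 0.19946445 0.02      ]
[0.50492906 0.3337577  0.02      ]
[0.48420544 0.12438087 0.02      ]
[0.52734206 0.37195499 0.05      ]
```

View pics/w1b.png

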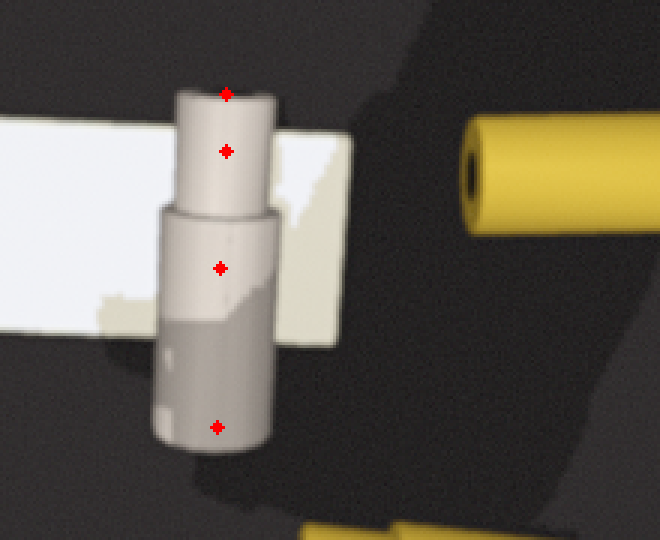

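Wrist view: the near sleeve is at (272,190), with its thin end up at (275,150), toward -y. My overlay sits on its axis. Next I move above the -y end with the jaws partly closed, then go down.

```bash
cat >> step.py <<'E'
def lin(T,psit,n,wrap=3.0):
    p,psi,R,s=cur()
    psi+=2*np.pi*round((wrap-psi)/(2*np.pi))
    k=np.arange(1,n+1)[:,None]/n
    d=R.T@(np.array(T)-p)*1000
    w=R.T@np.cross(R[:,0],[0,0,-1.])
    w[0]=-(psit-psi)
    print("at",np.round(p,4),"psi",round(psi,4),"xaxis",np.round(R[:,0],4),"clock",s["clock"],"q",np.round(s["qpos"],2),"F",np.round(s["force"],1),"w",round(s["grip_width"],4))
    print("total mm",np.round(d,1),"rot",np.round(w,4)," per row /",n,np.round(d/n,1),np.round(w/n,4))
E
python3 - <<'E'
from step import *
lin((.5200,.1822,.15),3.04,3)
E
```

```text
at [0.5178 0.2172 0.2401] psi 3.0752 xaxis [ 0.0044 -0.0052 -1.    ] clock 4.3 q [ 0.28  0.69 -1.2   1.74  0.7   1.21  1.96] F [ 0.3  0.2 -0.1] w 0.0853
total mm [ 90.3  -4.1 -34.3] rot [ 0.0352 -0.0049  0.0047]  per row / 3 [ 30.1  -1.4 -11.4] [ 0.0117 -0.0016  0.0016]
```

Emit:
jog_arm --pt "30 -1.4 -11.4 0.012 -0.0016 0.0016" --pt "30 -1.4 -11.4 0.012 -0.0016 0.0016" --pt "30 -1.4 -11.4 0.012 -0.0016 0.0016" --pt "0 0 0 0 0 0" --gripper 70 --newtons 20

```text
clock: 4.7
position: [0.5221, 0.1784, 0.1481]
tool_rot: [-1.869, 1.568, -0.415]
force: [-0.5, 0.2, 0.8]
grip_width: 0.0616
```

Run:
```python
from step import *
im=grab_frame("wrist");cv2.imwrite("pics/w2.png",im[:,:,::-1])
lin((.5200,.1822,.042),3.04,5)
```

```text
at [0.5226 0.1801 0.1502] psi 3.0254 xaxis [ 4.5e-03  6.0e-04 -1.0e+00] clock 4.75 q [ 0.3   0.78 -1.11  1.84  0.81  1.06  1.88] F [-0.8  0.9  0.5] w 0.0617
total mm [108.2   3.3   1.7] rot [-0.0146  0.0011  0.0044]  per row / 5 [21.6  0.7  0.3] [-0.0029  0.0002  0.0009]
```

View pics/w2.png

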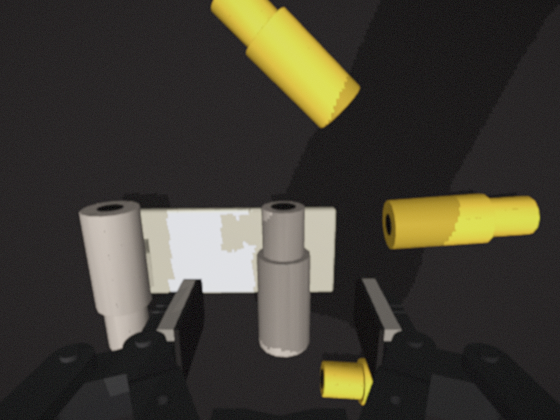

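The wrist view has the sleeve centred between the fingers: sleeve at column 283, finger midpoint about 282. Now down.

Emit:
jog_arm --pt "22 0.6 0.3 -0.003 0 0.001" --pt "22 0.6 0.3 -0.003 0 0.001" --pt "22 0.6 0.3 -0.003 0 0.001" --pt "22 0.6 0.3 -0.003 0 0.001" --pt "20 0.6 0.3 -0.003 0 0.001" --pt "0 0 0 0 0 0"

```text
clock: 5.35
position: [0.5272, 0.1869, 0.0498]
tool_rot: [-1.042, 1.557, 0.42]
force: [0.0, 0.6, -0.4]
grip_width: 0.0618
```

Run:
```python
from step import *
im=grab_frame("wrist");cv2.imwrite("pics/w3.png",im[:,:,::-1])
im=grab_frame("scene");cv2.imwrite("pics/s3.png",im[220:340,250:410,::-1].repeat(4,0).repeat(4,1))
lin((.5200,.1822,.042),3.04,1)
```

```text
at [0.5279 0.1874 0.0517] psi 3.0336 xaxis [ 0.0146  0.0066 -0.9999] clock 5.45 q [ 0.22  0.91 -0.99  1.88  0.98  0.92  1.77] F [0.4 0.4 0.9] w 0.062
total mm [ 9.6  7.4 -6.1] rot [-0.0064  0.0082  0.0138]  per row / 1 [ 9.6  7.4 -6.1] [-0.0064  0.0082  0.0138]
```

View pics/w3.png

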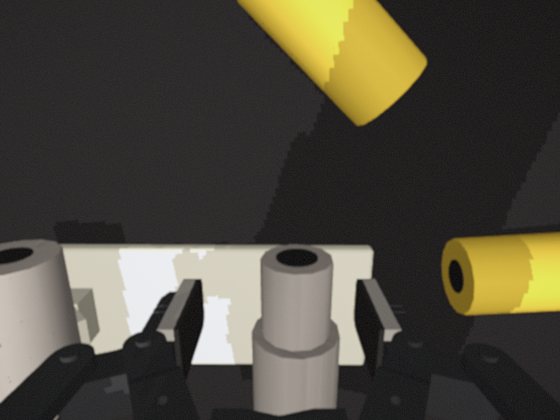

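View pics/s3.png

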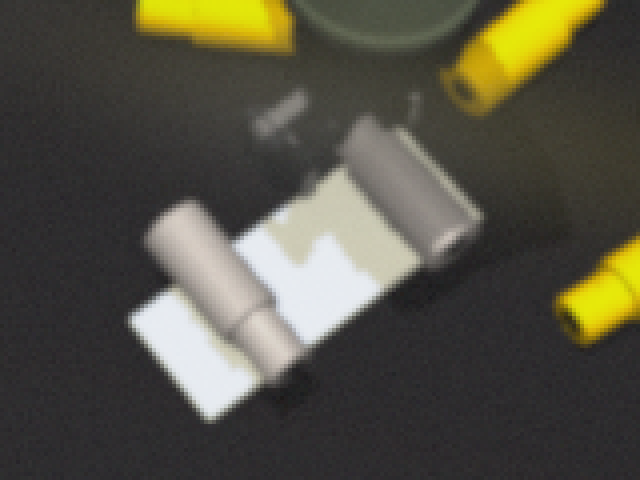

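The wrist view shows the thin end at column 297 and the finger centre at about 281, which agrees with the pose: 7 mm off in x. I'll correct it.

Emit:
jog_arm --pt "0 7.4 -6 -0.006 0.008 0.014" --pt "0 0 0 0 0 0"

```text
clock: 5.65
position: [0.5205, 0.1824, 0.0545]
tool_rot: [-1.29, 1.569, 0.179]
force: [1.4, -1.0, 0.1]
grip_width: 0.0621
```

Run:
```python
from step import *
lin((.5200,.1822,.042),3.04,1)
```

```text
at [0.5205 0.1824 0.0545] psi 3.0395 xaxis [ 1.6e-03  3.0e-04 -1.0e+00] clock 5.65 q [ 0.23  0.9  -1.    1.89  0.97  0.93  1.78] F [ 1.4 -1.   0.1] w 0.0621
total mm [12.5  0.5 -0.3] rot [-0.0005  0.0005  0.0016]  per row / 1 [12.5  0.5 -0.3] [-0.0005  0.0005  0.0016]
```

Emit:
jog_arm --pt "7 0.3 0 0 0 0" --pt "7 0.3 0 0 0 0"

```text
clock: 5.85
position: [0.521, 0.1825, 0.0417]
tool_rot: [-1.289, 1.566, 0.179]
force: [0.5, -0.5, -1.0]
grip_width: 0.0623
```

Run:
```python
from step import *
im=grab_frame("wrist");cv2.imwrite("pics/w4.png",im[:,:,::-1])
lin((.5200,.1822,.042),3.04,1)
```

```text
at [0.5206 0.1823 0.0406] psi 3.0385 xaxis [ 3.5e-03  5.0e-04 -1.0e+00] clock 5.9 q [ 0.21  0.92 -0.98  1.9   1.    0.91  1.76] F [-1.4 -0.5 -2.2] w 0.0616
total mm [-1.4  0.5 -0.1] rot [-0.0015  0.0008  0.0034]  per row / 1 [-1.4  0.5 -0.1] [-0.0015  0.0008  0.0034]
```

View pics/w4.png

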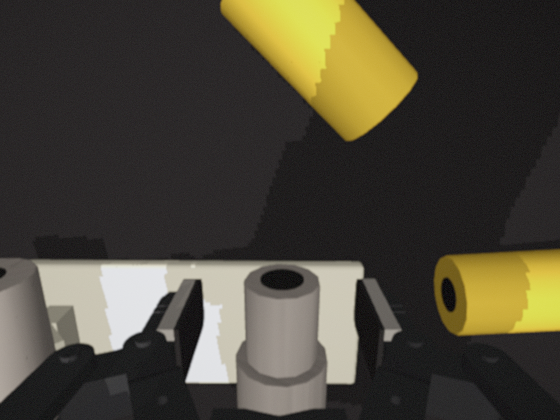

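Emit:
jog_arm --pt "0 0 0 0 0 0" --pt "0 0 0 0 0 0" --pt "0 0 0 0 0 0" --pt "0 0 0 0 0 0" --pt "0 0 0 0 0 0" --pt "0 0 0 0 0 0" --gripper 190 --newtons 20

```text
clock: 6.5
position: [0.5202, 0.1823, 0.0401]
tool_rot: [-1.404, 1.568, 0.064]
force: [-1.0, -0.5, 0.3]
grip_width: 0.0274
```

Run:
```python
from step import *
im=grab_frame("wrist");cv2.imwrite("pics/w5.png",im[:,:,::-1])
lin((.5200,.1822,.042),3.04,1)
```

```text
at [0.5201 0.1823 0.0401] psi 3.0389 xaxis [ 2.4e-03  2.0e-04 -1.0e+00] clock 6.55 q [ 0.21  0.92 -0.98  1.9   1.    0.91  1.76] F [-1.4 -0.5  0.1] w 0.0275
total mm [-1.9  0.1 -0.1] rot [-0.0011  0.0005  0.0024]  per row / 1 [-1.9  0.1 -0.1] [-0.0011  0.0005  0.0024]
```

View pics/w5.png

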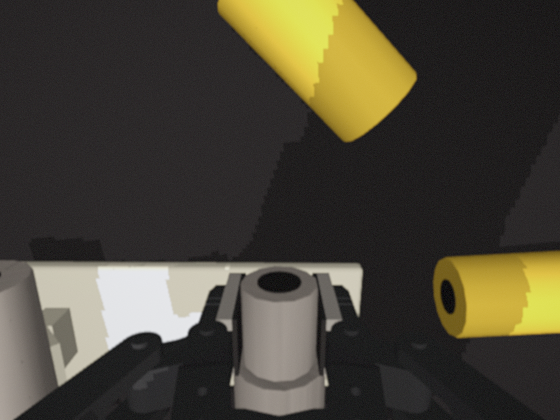

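The opening stopped at 27.5 mm, so the -y end is the stepped one (28 mm) and a half turn is needed. Now I open and check the end's position along the axis.

Emit:
jog_arm --pt "0 0 0 0 0 0" --pt "0 0 0 0 0 0" --pt "0 0 0 0 0 0" --pt "0 0 0 0 0 0" --gripper 70

```text
clock: 6.95
position: [0.5204, 0.1824, 0.0402]
tool_rot: [-1.29, 1.568, 0.178]
force: [-1.3, -0.7, 0.1]
grip_width: 0.062
```

Run:
```python
from step import *
im=grab_frame("wrist");cv2.imwrite("pics/w6.png",im[:,:,::-1])
E1=onz("wrist",(279.5,282),.05);print("end face",E1, "centre est",E1[:2]+.05*np.array([.1018,.9948]))
c=np.array([.5235,.2160])
lin((.5235,.2160,.042),3.04,4)
```

```text
end face [0.51959649 0.16851023 0.05      ] centre est [0.52468649 0.21825023]
at [0.5204 0.1825 0.0402] psi 3.0388 xaxis [ 2.8e-03  5.0e-04 -1.0e+00] clock 7.0 q [ 0.21  0.92 -0.98  1.9   1.    0.91  1.76] F [-0.2 -0.4  0.4] w 0.0617
total mm [-1.8  0.3 33.7] rot [-0.0012  0.0008  0.0027]  per row / 4 [-0.4  0.1  8.4] [-0.0003  0.0002  0.0007]
```

View pics/w6.png

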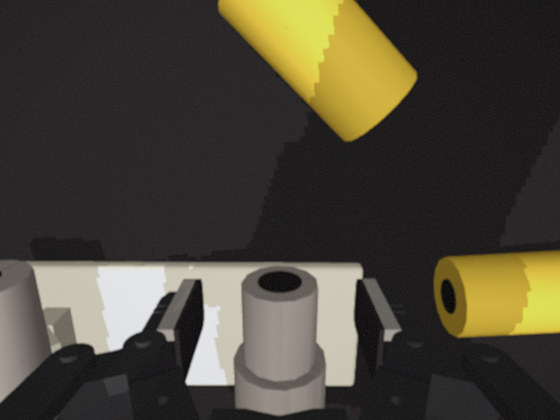

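Emit:
jog_arm --pt "0 0 9 0 0 0" --pt "0 0 9 0 0 0" --pt "0 0 9 0 0 0" --pt "0 0 8 0 0 0.003" --pt "0 0 0 0 0 0"

```text
clock: 7.5
position: [0.5242, 0.2215, 0.0404]
tool_rot: [0.263, 1.569, 1.732]
force: [-0.5, 0.0, -0.3]
grip_width: 0.062
```

Run:
```python
from step import *
lin((.5237,.2172,.042),3.04,1)
```

```text
at [0.5242 0.2215 0.0404] psi 3.0395 xaxis [-3.0e-04  1.8e-03 -1.0e+00] clock 7.5 q [ 0.14  0.94 -0.98  1.85  0.99  0.93  1.73] F [-0.5  0.  -0.3] w 0.062
total mm [-1.6  0.  -4.4] rot [-0.0005  0.0018 -0.0005]  per row / 1 [-1.6  0.  -4.4] [-0.0005  0.0018 -0.0005]
```

Emit:
jog_arm --pt "-1 0 -3 0 0 0" --pt "0 0 0 0 0 0" --pt "0 0 0 0 0 0" --pt "0 0 0 0 0 0" --pt "0 0 0 0 0 0" --pt "0 0 0 0 0 0" --gripper 200 --newtons 50

```text
clock: 8.1
position: [0.5238, 0.2183, 0.0416]
tool_rot: [0.167, 1.568, 1.636]
force: [-0.6, 2.6, 0.3]
grip_width: 0.0344
```

Run:
```python
from step import *
im=grab_frame("wrist");cv2.imwrite("pics/w7.png",im[:,:,::-1])
lin((.5237,.2172,.042),3.04,1)
```

```text
at [0.5238 0.2183 0.0415] psi 3.0394 xaxis [-2.0e-04  2.8e-03 -1.0e+00] clock 8.15 q [ 0.15  0.94 -0.98  1.85  0.98  0.93  1.74] F [ 0.2  1.7 -0.1] w 0.0346
total mm [-0.5  0.  -1.1] rot [-0.0006  0.0027 -0.0005]  per row / 1 [-0.5  0.  -1.1] [-0.0006  0.0027 -0.0005]
```

View pics/w7.png

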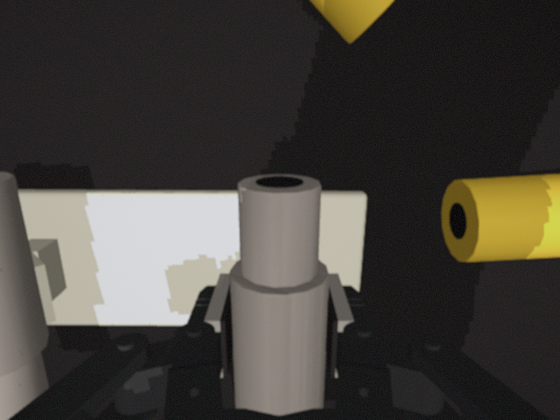

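Run:
```python
from step import *
p,psi,R,s=cur()
E1=onz("wrist",(279.5,182),.05)
print(E1, "in tool",R.T@(E1-p))
```

```text
[0.5194193 0.1681265 0.05     ] in tool [-0.00859556 -0.00073027 -0.05034992]
```

Emit:
jog_arm --pt "-15 0 0 0 0 0" --pt "-25 0 0 0 0 0" --pt "-30 0 0 0 0 0" --pt "-30 0 0 0 0 0" --pt "-25 0 0 0 0 0" --pt "0 0 0 0 0 0"

```text
clock: 8.75
position: [0.5223, 0.216, 0.1739]
tool_rot: [2.044, 1.567, -2.77]
force: [0.5, 0.3, -4.7]
grip_width: 0.0346
```

Run:
```python
from step import *
im=grab_frame("wrist");cv2.imwrite("pics/w8.png",im[:,:,::-1])
lin((.5237,.2172,.16),3.04,1)
go((.5394,-.1366,.16),-.102,20,3)
```

```text
at [0.522  0.2154 0.1723] psi 3.0399 xaxis [-0.005  -0.0024 -1.    ] clock 8.8 q [ 0.24  0.77 -1.13  1.79  0.78  1.11  1.88] F [ 0.7 -0.4 -3.9] w 0.0345
total mm [12.3 -1.6  2. ] rot [-0.0001 -0.0029 -0.0048]  per row / 1 [12.3 -1.6  2. ] [-0.0001 -0.0029 -0.0048]
at [0.522  0.2154 0.1723] psi 3.0399 x axis [-0.005 -0.002 -1.   ] clock 8.8 q [ 0.24  0.77 -1.13  1.79  0.78  1.11  1.88]
[1.0, -8.0, -16.0, 0.157, 0.0, 0.0],[1.0, -10.0, -15.0, 0.157, 0.0, 0.0],[1.0, -12.0, -14.0, 0.157, 0.0, 0.0],[1.0, -13.0, -12.0, 0.157, 0.0, 0.0],[1.0, -15.0, -10.0, 0.157, 0.0, 0.0],[1.0, -16.0, -8.0, 0.157, 0.0, 0.0],[1.0, -17.0, -6.0, 0.157, 0.0, 0.0],[1.0, -17.0, -4.0, 0.157, 0.0, 0.0],[1.0, -18.0, -2.0, 0.157, 0.0, 0.0],[1.0, -18.0, 0.0, 0.157, 0.0, 0.0],[1.0, -18.0, 2.0, 0.157, 0.0, 0.0],[1.0, -17.0, 5.0, 0.157, 0.0, 0.0],[1.0, -17.0, 7.0, 0.157, 0.0, 0.0],[1.0, -16.0, 9.0, 0.157, 0.0, 0.0],[1.0, -14.0, 11.0, 0.157, 0.0, 0.0],[1.0, -13.0, 12.0, 0.157, 0.0, 0.0],[1.0, -11.0, 14.0, 0.157, 0.0, 0.0],[1.0, -9.0, 15.0, 0.157, 0.0, 0.0],[1.0, -8.0, 16.0, 0.157, 0.0, 0.0],[1.0, -5.0, 17.0, 0.157, 0.0, 0.0],
```

View pics/w8.png

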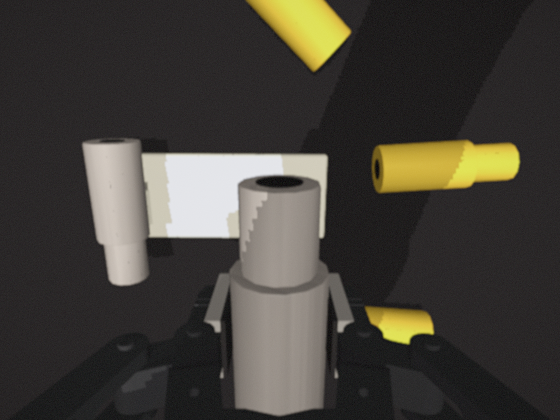

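The sleeve is held, unchanged in the wrist view, with its face 50 mm from the TCP, so it is gripped at mid-length. Now the half turn and travel.

Emit:
jog_arm --pt "0 -8 -16 0.148 0 0" --pt "0 -10 -15 0.148 0 0" --pt "0 -12 -14 0.148 0 0" --pt "0 -13 -12 0.148 0 0" --pt "0 -15 -10 0.148 0 0" --pt "0 -16 -8 0.148 0 0" --pt "0 -17 -6 0.148 0 0" --pt "0 -17 -4 0.148 0 0" --pt "0 -18 -2 0.148 0 0" --pt "0 -18 0 0.148 0 0"

```text
clock: 9.8
position: [0.561, 0.0327, 0.1628]
tool_rot: [-2.772, 1.549, -2.803]
force: [-0.1, -1.4, -3.5]
grip_width: 0.0345
```

Run:
```python
from step import *
go((.5394,-.1366,.17),-.102,12,1.5)
```

```text
at [0.561  0.0327 0.1628] psi 1.5402 x axis [-0.021 -0.007 -1.   ] clock 9.8 q [ 0.38  0.64 -0.79  1.8   0.55  0.96  0.89]
[-1.0, -14.0, 1.0, 0.137, 0.0, 0.0],[-1.0, -14.0, 2.0, 0.137, 0.0, 0.0],[-1.0, -14.0, 4.0, 0.137, 0.0, 0.0],[-1.0, -13.0, 5.0, 0.137, 0.0, 0.0],[-1.0, -13.0, 7.0, 0.137, 0.0, 0.0],[-1.0, -12.0, 8.0, 0.137, 0.0, 0.0],[-1.0, -11.0, 9.0, 0.137, 0.0, 0.0],[-1.0, -10.0, 10.0, 0.137, 0.0, 0.0],[-1.0, -8.0, 11.0, 0.137, 0.0, 0.0],[-1.0, -7.0, 12.0, 0.137, 0.0, 0.0],[-1.0, -6.0, 13.0, 0.137, 0.0, 0.0],[-1.0, -4.0, 14.0, 0.137, 0.0, 0.0],
```

Emit:
jog_arm --pt "-1 -14 1 0.137 0 0" --pt "-1 -14 2 0.137 0 0" --pt "-1 -14 4 0.137 0 0" --pt "-1 -13 5 0.137 0 0" --pt "-1 -13 7 0.137 0 0" --pt "-1 -12 8 0.137 0 0" --pt "-1 -11 9 0.137 0 0" --pt "-1 -10 10 0.137 0 0" --pt "-1 -8 11 0.137 0 0" --pt "-1 -7 12 0.137 0 0" --pt "-1 -6 13 0.137 0 0"

```text
clock: 10.9
position: [0.5277, -0.1308, 0.1645]
tool_rot: [-1.323, 1.526, -2.928]
force: [0.2, -1.0, -4.5]
grip_width: 0.0343
```

Run:
```python
from step import *
lin((.5394,-.1366,.17),-.102,2,0)
```

```text
at [ 0.5277 -0.1308  0.1645] psi -0.0345 xaxis [-0.0439 -0.0095 -0.999 ] clock 10.9 q [ 0.41  0.54 -0.39  1.84  0.28  0.86 -0.16] F [ 0.2 -1.  -4.5] w 0.0343
total mm [-6.  11.6  5.5] rot [0.0675 0.011  0.0435]  per row / 2 [-3.   5.8  2.8] [0.0337 0.0055 0.0218]
```

Emit:
jog_arm --pt "0 5.8 2.8 0.034 0.0055 0.022" --pt "0 5.8 2.8 0.034 0.0055 0.022" --pt "0 0 0 0 0 0"

```text
clock: 11.2
position: [0.5381, -0.1385, 0.1621]
tool_rot: [0.365, 1.569, -1.313]
force: [0.6, 0.9, -4.0]
grip_width: 0.0347
```

Run:
```python
from step import *
for c in ("wrist","top","scene"):
    im=grab_frame(c);cv2.imwrite(f"pics/{c}9.png",im[:,:,::-1])
    print(c,[(np.round(d["location"]),round(d["p"],2)) for d in nets.pinpoint(c,"saddle")])
lin((.5394,-.1366,.17),-.102,1,0)
```

```text
wrist []
top [(array([361., 201.]), 0.95)]
scene [(array([236., 181.]), 0.7)]
at [ 0.538  -0.1379  0.1626] psi -0.1062 xaxis [-4.0e-04 -1.7e-03 -1.0e+00] clock 11.5 q [ 0.42  0.53 -0.38  1.85  0.26  0.81 -0.2 ] F [ 0.8  0.5 -3.8] w 0.0345
total mm [-7.4  1.3 -1.4] rot [-0.0042  0.0017  0.0002]  per row / 1 [-7.4  1.3 -1.4] [-0.0042  0.0017  0.0002]
```

View pics/wrist9.png

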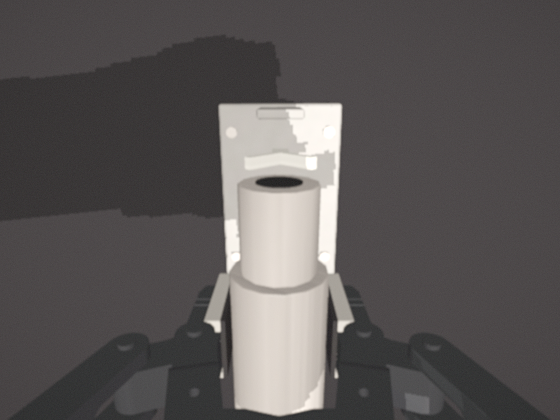

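View pics/top9.png

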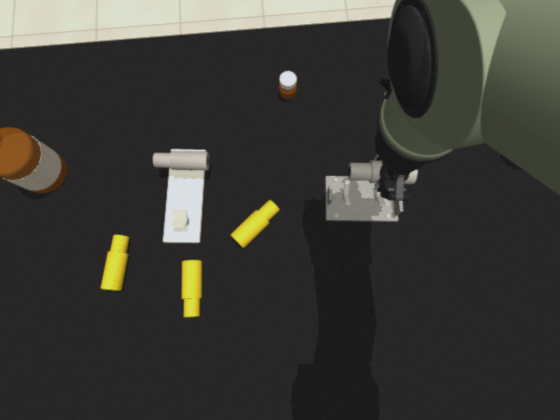

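View pics/scene9.png

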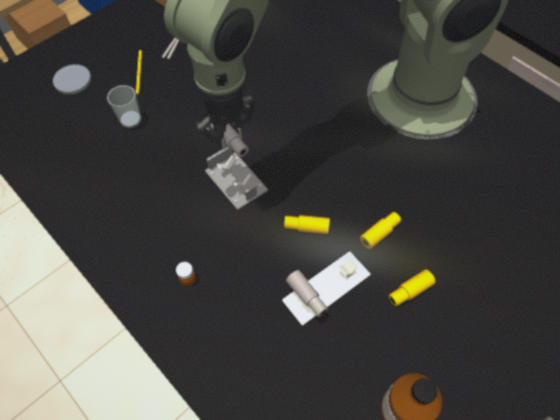

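The wrist view shows the narrow plate slot at (281,113), the high notch at (281,160) and the stepped end pointing at it, with sleeve column 279.5 against saddle 280.5. I'll cross-check the saddle centre from this view.

Run:
```python
from step import *
p,psi,R,s=cur()
u=np.array([.1018,.9948])
for z in (0.0,.006,.01):
    A=onz("wrist",(220,104),z);B=onz("wrist",(341,104),z);M=(A+B)/2
    print(z,A,B,np.linalg.norm(A-B),"centre",M[:2]-.07*u,"yaw",np.arctan2(-(B-A)[1],-(B-A)[0]),np.arctan2((B-A)[1],(B-A)[0]))
# narrow plate top at z .048, y=+62..: slot mid (281,113)
for q in ((281,113),(281,109),(281,118)):print(onz("wrist",q,.048), onz("wrist",q,.048)[:2]-.064*u)
```

```text
0.0 [ 0.50303738 -0.06018987  0.        ] [ 0.59279273 -0.06973186  0.        ] 0.09026112679359592 centre [ 0.54078905 -0.13459687] yaw 3.035679298985121 -0.10591335460467226
0.006 [ 0.50395286 -0.06012013  0.006     ] [ 0.5918757  -0.06946731  0.006     ] 0.08841830145893013 centre [ 0.54078828 -0.13442972] yaw 3.035679298985121 -0.1059133546046722
0.01 [ 0.50456317 -0.06007363  0.01      ] [ 0.59126435 -0.06929094  0.01      ] 0.08718975123581957 centre [ 0.54078776 -0.13431829] yaw 3.035679298985121 -0.10591335460467217
[ 0.5476659 -0.0690502  0.048    ] [ 0.5411507 -0.1327174]
[ 0.54791702 -0.06664395  0.048     ] [ 0.54140182 -0.13031115]
[ 0.54734973 -0.07207978  0.048     ] [ 0.54083453 -0.13574698]
```

Run:
```python
from step import *
lin((.5402,-.1362,.085),-.103,4,0)
```

```text
at [ 0.538  -0.1379  0.1626] psi -0.1062 xaxis [-4.0e-04 -1.7e-03 -1.0e+00] clock 11.5 q [ 0.42  0.53 -0.38  1.85  0.26  0.81 -0.2 ] F [ 0.8  0.5 -3.8] w 0.0345
total mm [77.6  2.  -2.1] rot [-0.0032  0.0017  0.0002]  per row / 4 [19.4  0.5 -0.5] [-0.0008  0.0004  0.0001]
```

Emit:
jog_arm --pt "18 0.5 -0.5 -0.001 0 0" --pt "18 0.5 -0.5 -0.001 0 0" --pt "18 0.5 -0.5 -0.001 0 0" --pt "12 0.5 -0.5 0 0 0" --pt "0 0 0 0 0 0"

```text
clock: 12.0
position: [0.5413, -0.1354, 0.0952]
tool_rot: [0.773, 1.568, -0.897]
force: [-0.4, -0.1, -4.5]
grip_width: 0.0345
```

Run:
```python
from step import *
im=grab_frame("wrist");cv2.imwrite("pics/w10.png",im[:,:,::-1])
lin((.5402,-.1362,.085),-.103,1,0)
```

```text
at [ 0.5416 -0.1354  0.096 ] psi -0.0994 xaxis [ 0.0023 -0.002  -1.    ] clock 12.05 q [ 0.38  0.63 -0.34  1.88  0.32  0.68 -0.25] F [-0.6  1.2 -3.1] w 0.0349
total mm [11.  -1.4  0.9] rot [ 0.0036  0.0018 -0.0025]  per row / 1 [11.  -1.4  0.9] [ 0.0036  0.0018 -0.0025]
```

View pics/w10.png

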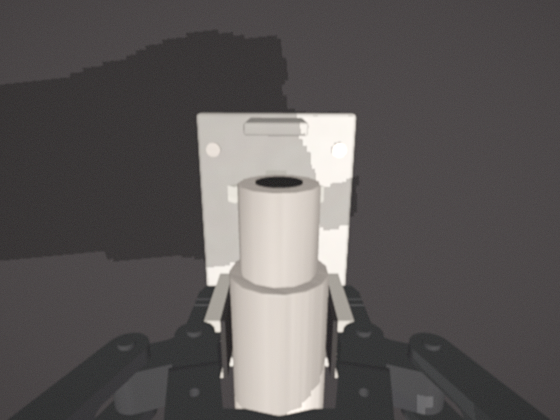

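Run:
```python
from step import *
p,psi,R,s=cur();u=np.array([.1018,.9948])
A=onz("wrist",(197.5,113.5),.004);B=onz("wrist",(355,113.5),.004);M=(A+B)/2
print(np.linalg.norm(A-B),M[:2]-.07*u,np.arctan2((B-A)[1],(B-A)[0]))
q=onz("wrist",(276,131),.048);print(q[:2]-.062*u)
```

```text
0.08993802352385115 [ 0.54125752 -0.13504205] -0.09919250540670355
[ 0.54159362 -0.13267879]
```

Emit:
jog_arm --pt "15 -0.3 0 0.002 0.001 -0.0015" --pt "15 -0.3 0 0.002 0.001 -0.0015" --pt "8 -0.2 0 0 0 0"

```text
clock: 12.35
position: [0.5423, -0.1358, 0.0576]
tool_rot: [1.539, 1.568, -0.136]
force: [0.7, 0.2, -3.7]
grip_width: 0.0345
```

Run:
```python
from step import *
im=grab_frame("wrist");cv2.imwrite("pics/w11.png",im[:,:,::-1])
lin((.5407,-.1355,.0415),-.102,1,0)
```

```text
at [ 0.5417 -0.1357  0.0566] psi -0.1038 xaxis [ 1.8e-03 -1.0e-04 -1.0e+00] clock 12.4 q [ 0.36  0.7  -0.31  1.89  0.35  0.6  -0.28] F [-1.7  0.4 -6.1] w 0.0347
total mm [15.1 -1.1 -0.1] rot [-0.0018 -0.0001 -0.0018]  per row / 1 [15.1 -1.1 -0.1] [-0.0018 -0.0001 -0.0018]
```

View pics/w11.png

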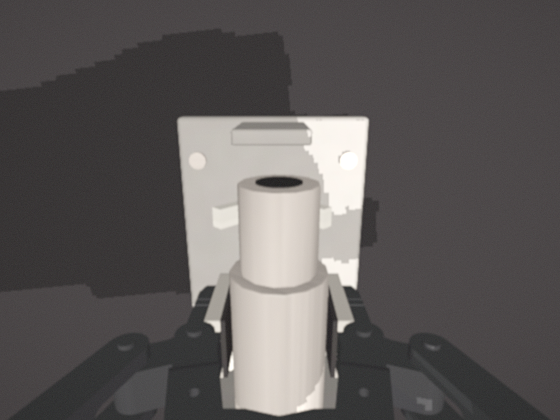

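Run:
```python
from step import *
im=cv2.imread("pics/w11.png")[105:245,170:380];cv2.imwrite("pics/w11z.png",cv2.resize(im,None,fx=3.7,fy=3.7,interpolation=cv2.INTER_CUBIC))
p,psi,R,s=cur()
for q,z in (((272,130),.048),((272,215),.045),((273.5,118),.004),((279,183),.065)):
    X=onz("wrist",q,z);print(q,X,"tool",np.round(R.T@(X-p)*1000,1))
```

```text
(272, 130) [ 0.54749993 -0.06709277  0.048     ] tool [  8.6  -1.4 -68.8]
(272, 215) [ 0.54381891 -0.10027186  0.045     ] tool [ 11.6  -1.6 -35.4]
(273.5, 118) [ 0.54766486 -0.06553366  0.004     ] tool [ 52.6  -1.5 -70.4]
(279, 183) [ 0.54838155 -0.08301214  0.065     ] tool [ -8.4   1.2 -53.1]
```

View pics/w11z.png

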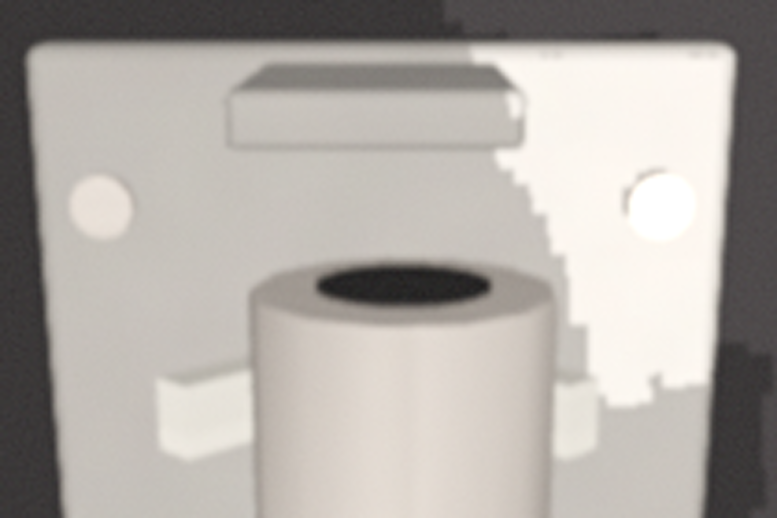

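The wrist view shows the notch and plate at column 272 and the sleeve at 279, so the saddle sits 2.5 mm toward tool -y. I'll shift that way and continue down slowly.

Emit:
jog_arm --pt "4 -2.5 0 0 0 0" --pt "0 0 0 0 0 0"

```text
clock: 12.6
position: [0.5388, -0.1353, 0.0517]
tool_rot: [1.76, 1.57, 0.085]
force: [0.3, 0.6, -3.1]
grip_width: 0.0345
```

Run:
```python
from step import *
im=grab_frame("wrist");cv2.imwrite("pics/w12.png",im[:,:,::-1])
lin((.5385,-.1355,.0415),-.102,1,0)
```

```text
at [ 0.5392 -0.1353  0.0522] psi -0.1035 xaxis [ 0.0016  0.     -1.    ] clock 12.65 q [ 0.36  0.7  -0.31  1.9   0.36  0.59 -0.28] F [ 0.8  0.3 -3.8] w 0.035
total mm [10.7 -0.7  0.3] rot [-0.0015 -0.0002 -0.0016]  per row / 1 [10.7 -0.7  0.3] [-0.0015 -0.0002 -0.0016]
```

View pics/w12.png

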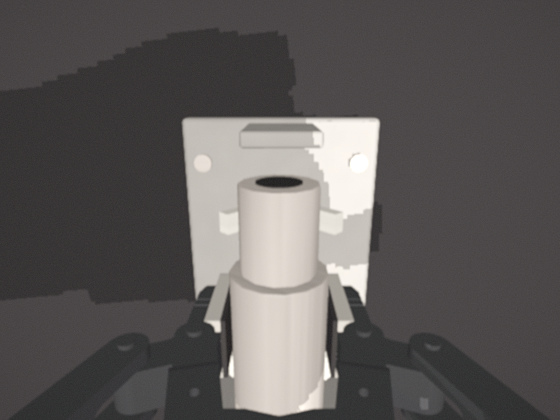

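Now centred within about 1 mm (notch 281, sleeve 279). I descend while watching the force.

Emit:
jog_arm --pt "3 0.5 0 0 0 0" --pt "3 0 0 0 0 0" --pt "2 0 0 0 0 0"

```text
clock: 12.95
position: [0.5406, -0.1356, 0.0447]
tool_rot: [1.547, 1.567, -0.127]
force: [0.2, -0.5, -3.2]
grip_width: 0.0345
```

Run:
```python
from step import *
lin((.5392,-.1355,.0415),-.102,1,0)
```

```text
at [ 0.5406 -0.1356  0.0447] psi -0.1037 xaxis [ 3.7e-03 -5.0e-04 -1.0e+00] clock 12.95 q [ 0.36  0.71 -0.3   1.9   0.37  0.58 -0.29] F [ 0.2 -0.5 -3.2] w 0.0345
total mm [ 3.2 -1.4  0.1] rot [-0.0017  0.0001 -0.0037]  per row / 1 [ 3.2 -1.4  0.1] [-0.0017  0.0001 -0.0037]
```

Emit:
jog_arm --pt "2 -0.8 0 0 0 -0.003" --pt "1.5 0 0 0 0 0"

```text
clock: 13.15
position: [0.5399, -0.1355, 0.0413]
tool_rot: [1.285, 1.57, -0.39]
force: [-10.4, 2.8, 32.0]
grip_width: 0.0346
```

Run:
```python
from step import *
im=grab_frame("wrist");cv2.imwrite("pics/w13.png",im[:,:,::-1])
lin((.5397,-.1355,.0415),-.102,1,0)
```

```text
at [ 0.5398 -0.1354  0.0414] psi -0.1037 xaxis [ 6.e-04 -4.e-04 -1.e+00] clock 13.2 q [ 0.35  0.72 -0.3   1.9   0.37  0.57 -0.29] F [-4.6  1.3 10. ] w 0.0345
total mm [-0.1 -0.1  0.1] rot [-0.0017  0.0003 -0.0006]  per row / 1 [-0.1 -0.1  0.1] [-0.0017  0.0003 -0.0006]
```

View pics/w13.png

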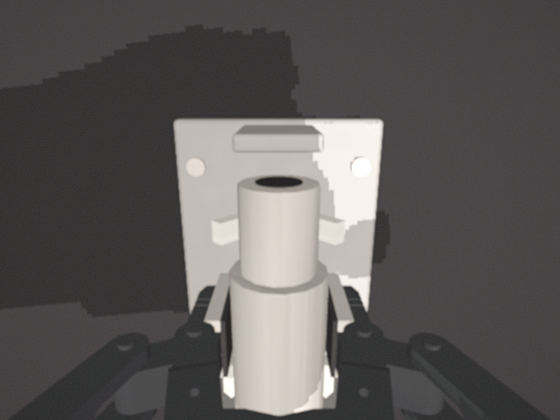

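Contact came at TCP z 0.0414, exactly the seated height, centred (notch 278, sleeve 279). I release.

Emit:
jog_arm --pt "0 0 0 0 0 0" --pt "0 0 0 0 0 0" --pt "0 0 0 0 0 0" --pt "0 0 0 0 0 0" --pt "0 0 0 0 0 0" --gripper 80

```text
clock: 13.7
position: [0.5406, -0.1356, 0.042]
tool_rot: [1.344, 1.568, -0.33]
force: [-1.0, 0.3, -0.2]
grip_width: 0.0585
```

Run:
```python
from step import *
im=grab_frame("wrist");cv2.imwrite("pics/w14.png",im[:,:,::-1])
lin((.5397,-.1355,.0415),-.102,1,0)
```

```text
at [ 0.5406 -0.1356  0.042 ] psi -0.1038 xaxis [ 2.2e-03 -8.0e-04 -1.0e+00] clock 13.75 q [ 0.35  0.72 -0.3   1.9   0.37  0.57 -0.29] F [ 0.5  0.2 -0. ] w 0.0585
total mm [ 0.5 -0.9  0. ] rot [-0.0018  0.0006 -0.0023]  per row / 1 [ 0.5 -0.9  0. ] [-0.0018  0.0006 -0.0023]
```

View pics/w14.png

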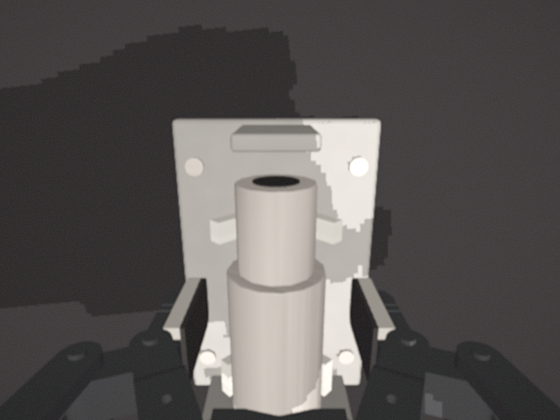

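The sleeve settled centred (276 against notch 276), and the fingers are clear on both sides. Straight up and check.

Emit:
jog_arm --pt "-10 -0.5 0 0 0 0" --pt "-20 0 0 0 0 0" --pt "-30 0 0 0 0 0" --pt "-40 0 0 0 0 0" --pt "-40 0 0 0 0 0" --pt "-40 0 0 0 0 0" --pt "-20 0 0 0 0 0" --pt "0 0 40 0 0 0" --pt "0 0 40 0 0 0" --pt "0 0 40 0 0 0" --pt "0 0 0 0 0 0"

```text
clock: 14.85
position: [0.5262, -0.2566, 0.2589]
tool_rot: [1.351, 1.564, -0.318]
force: [0.3, -0.3, -0.5]
grip_width: 0.0587
```

Run:
```python
from step import *
p,psi,R,s=cur();print(np.round(p,3),s["clock"],np.round(s["force"],1))
for c in ("wrist","top","scene"):
    im=grab_frame(c)[:,:,::-1];cv2.imwrite(f"pics/{c}15.png",im)
    if c=="scene": cv2.imwrite("pics/scene15z.png",cv2.resize(im[120:230,180:300],None,fx=5,fy=5,interpolation=cv2.INTER_CUBIC))
    if c!="wrist": print(c,[(np.round(onz(c,d["location"],.05),4),round(d["p"],2)) for d in nets.pinpoint(c,"sleeve_a")])
    else: print(c,[(np.round(onz(c,d["location"],.05),4),round(d["p"],2)) for d in nets.pinpoint(c,"sleeve_a")],[(np.round(onz(c,d["location"],0),4),round(d["p"],2)) for d in nets.pinpoint(c,"saddle")])
```

```text
[ 0.526 -0.257  0.259] 14.85 [ 0.3 -0.3 -0.5]
wrist [(array([ 0.5422, -0.1254,  0.05  ]), 0.64)] [(array([ 0.5428, -0.1209,  0.    ]), 0.63)]
top [(array([0.3942, 0.196 , 0.05  ]), 0.93), (array([0.4504, 0.327 , 0.05  ]), 0.77), (array([0.5034, 0.0726, 0.05  ]), 0.76), (array([0.6358, 0.2027, 0.05  ]), 0.66), (array([ 0.5402, -0.1312,  0.05  ]), 0.55)]
scene [(array([0.6354, 0.2066, 0.05  ]), 0.83), (array([0.5205, 0.0992, 0.05  ]), 0.8), (array([ 0.5434, -0.1308,  0.05  ]), 0.61), (array([0.4128, 0.2096, 0.05  ]), 0.59), (array([0.4715, 0.3385, 0.05  ]), 0.55), (array([ 0.5557, -0.1125,  0.05  ]), 0.19)]
```

View pics/wrist15.png

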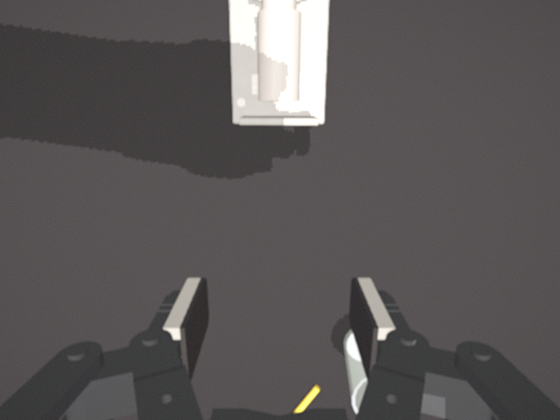

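View pics/scene15z.png

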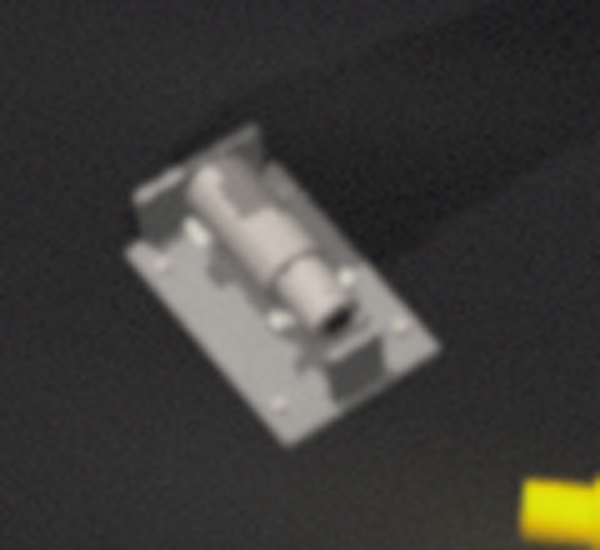

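View pics/top15.png

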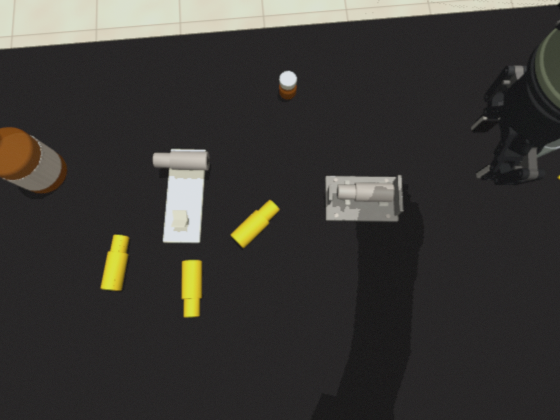

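Run:
```python
from step import *
im=cv2.imread("pics/top15.png");c=np.array([.5402,-.1357]);u=np.array([.1018,.9948]);v=np.array([.9948,-.1018])
from math import pi
z=im.copy()
z=cv2.resize(im[165:235,315:415],None,fx=7,fy=7,interpolation=cv2.INTER_CUBIC)
for (a,b,r0) in ((-.05,.018,.018),(.018,.05,.014)):
  for d in (a,b):
    for sx in (-1,1):
      q=(proj("top",np.r_[c+u*d+v*sx*r0,.05])-[315,165])*7+3
      cv2.circle(z,tuple(int(t) for t in q),3,(0,0,255),-1)
cv2.imwrite("pics/top15z.png",z)
```

```text
(no output)
```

View pics/top15z.png

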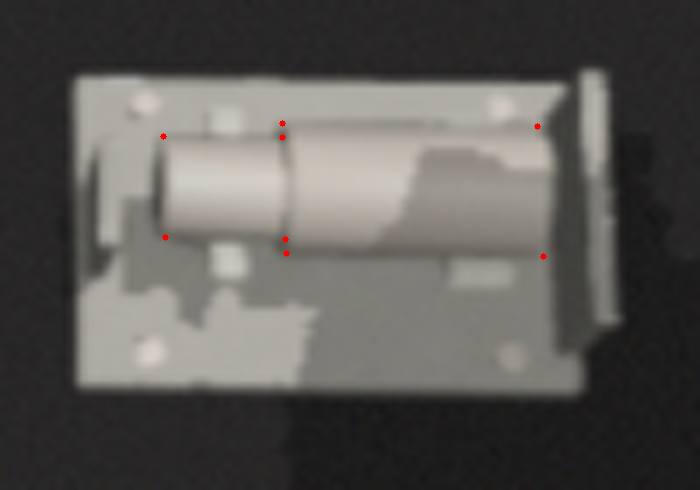

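The outline predicted for a correctly seated sleeve matches the picture (step at column 285, ends at 163 and about 545). The other sleeve hasn't moved, so I hand in.

```bash
python3 -c "
from workcell import *
print(bot.job_done())"
```

```text
the job is handed in; nothing more can be done
None
```

The nearer sleeve now lies in the saddle with its stepped end in the higher notch by the narrow plate. I handed the job in at about 15 s, with no verdict reported.

- **Feel:** I pinched the sleeve's -y end lightly (20 N) while it lay in the rack. The opening stopped at 27.5 mm, so that is the stepped (28 mm) end, which agreed with the pictures. It had to be turned round.
- **Move:** I gripped it at mid-length, where the opening read 34.5 mm, a little under the 36 mm diameter. I then lifted it, made the half turn and lowered it until it touched at tool height 0.0414 m, the height expected when seated. The wrist force rose to about 34 N at that contact.
- **Last checks:**
  - The outline predicted for a correctly seated, level sleeve matches the top view to a few millimetres.
  - The other sleeve is still in the far notch, within about 3 mm of its first position.
  - The gripper is clear, with about zero force on the wrist.
- **Disagreements:**
  - The networks put the placed sleeve about 4–5 mm lengthwise from the saddle centre, while the outline fit shows nearly none. Both are inside the 15 mm limit.
  - The wrist network, which saw only part of the saddle, put the sleeve about 10 mm off. I did not rely on that reading.

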